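# Check two dowel marks under the drill guide, then draw and hold the pin

## Robot

A 6-joint arm with a two-finger parallel gripper is mounted at the origin on the work surface. World frame = base frame: x ahead of the robot, y to its left, z up, the work surface at z = 0. Lengths are in m, angles in rad, forces in N, time in s.
With the tool pointing down it reaches from about 0.375 to 0.975 m from the base axis. Payload 3.8 kg.
Tool frame: the origin (TCP) lies midway between the tips of the shut fingers; the grasp point (between the pads) lies 19 mm behind it; z points along the fingers, y is the direction in which the jaws open and shut (so a half turn about z gives the same grasp; the last joint's range is limited). The gripper opens to 85 mm and grips with 20 to 120 N. Pads are 22 mm wide; open, the fingers measure 114 mm over their backs; the gripper's body (76 mm by 85 mm) begins 54 mm behind the grasp point. The pads swing forward as they close: fully open they stand 13 mm farther back than shut.
Start: joints at [-1.295, 0.264, 1.604, -0, 1.274, -0.037], TCP at [0.208, -0.642, 0.231] pointing down, gripper open.
Joint ranges: [-2.63, 2.63], [-0.94, 2.18], [0.31, 2.57], [-1.31, 4.45], [0, 2.66], [-2.55, 2.55]. Speed limits (rad/s): [2.57, 2.57, 3.14, 3.14, 3.14, 3.14].

## Interface

Orientations are given as a rotation vector (axis times angle).
In Python, from workcell import bot gives the robot as it stands.
- The arm moves only by the shell command python3 -m inch 'ROWS' [FORCE]. ROWS is JSON, a list of rows, each an object of numbers: "dx", "dy", "dz": the shift along the tool's x, y, z in m; "ax", "ay", "az": the turn, a rotation vector about the tool's x, y, z in degrees; "fingers": the opening, from -1 (shut) to 1 (fully open). A call has 1 to 20 rows; each row is the pose to reach, as a shift and turn from the pose measured when the call began, along the tool's axes at that moment; what a row does not reach only later rows make up. A row lasts 1/8 s, in which the tool goes at most 62.5 mm and 10.7 degrees, less where a joint would pass 70% of its speed; a pose out of reach is approached as far as the arm can. A call with a gripper value outside its range is refused whole. The fingers move at their own pace and stop on an object; FORCE is the grip in N (left out, the last holds). Time passes only in rows, so rows that repeat a pose let the fingers close. It gives the time, the measured TCP pose, the force and the opening at its end, in the units of the state.
- bot.read_state(): the state, without advancing time (a new reading comes with each control period).
- bot.read_camera(name): name is "side" or "top" or "wrist"; returns (picture, depth): 480x640x3 uint8, blue, green, red; 480x640 float32, m along the optical axis (not along the pixel's ray), 0 where there is no reading.
- bot.get_calibration(name): a dict with "intrinsics" (3x3 intrinsics, pixels), "view" (4x4, takes a point from world to camera coordinates). Camera axes: x right, y down, z forward; pixel columns grow to the right and rows downward; lengths in m; the calibration is good to about 2 mm. A picture is of the moment at which its call begins: read the wrist's pose just before it. get_calibration takes no time and is no camera call; for the wrist camera it gives the pose at the moment of the call.
- bot.finish_job(): hands the job in, once; it reports no verdict.
Trained networks look in the newest picture that a camera, given by its name, has taken for a name from the list of things; names that differ only in an ending like _2 or _b are one class to them, and where a whole thing is asked for, a point or a joint stands for the part that bears it (a point fixed in the world has none). Each returns a list of dicts, best first, with "p" (0 to 1); they miss things now and then, are a little off and sometimes report something else, mostly with a low value. They report only what shows in the picture. A call takes as long as a camera call.
- bot.masks_of(camera, thing): "region" (480x640 bool, what is visible of it) and "box" ([left, top, right, bottom] in pixels, round what is visible of it).
The state is a dict: "time": time; "q": joint angles; "joint_vel": joint speeds; "joint_torque": joint torques, N m; "tool_pos": TCP position; "tcp_rot": TCP orientation; "wrist_force": force on the tool from outside, world axes, zero at the start; "torque": the same for the moment, N m; "width": opening from 0.0 (shut) to 1.0 (fully open).
Only numpy, scipy, OpenCV 4.12 (cv2) and the standard library are available. Lean on these libraries where they do the work, as an engineer would, in place of code of your own. Each camera call takes 0.05 s, during which the arm holds its last target. There are 200 camera calls.

## Task

A granite sample is clamped on the x-y slides of a drill guide: take the slide's black handle post and bring the yellow dot under the tip of the centring pin, pause there about a second, then bring the blue dot under it and leave it there, with the pin still fully down in its guide all this while. Then take the brass pin by its head and draw it straight up, without forcing it sideways in its bore, until the red band on its shank stands halfway out of the guide; do not pull it right out, and finish still holding it there. Leave the other things on the bench where they are.

Things in the scene. Friction and masses are not known exactly. Their poses are not given: they have to be found in the camera images.
- fixture: Green steel drill-guide stand, fixed. Origin on the table straight below the guide bore; its x and y are the slides' directions. Base plate 260 mm (x) by 300 mm (y -125 to +175), 16 mm thick. A 44 mm square column at y = +152 mm carries an arm to a 30 mm square steel guide block, 95 to 135 mm above the table, bored through vertically, 15 mm diameter, at x = y = 0. Stand is 135 mm high
- bush_mouth (a point): Centre of the bore's upper mouth, in the guide block's top face, 135 mm above the table; z up. The bore is 40 mm long
- pin: Steel pin, loose in the bore, held by its weight (about 0.18 kg, varies). Origin on its axis under its collar, 135 mm above the table when fully down; z up. Above: collar 26 mm diameter, 6 mm high, then round brass head to grip, 20 mm diameter, 6 to 48 mm up. Below: 14 mm shank to 55 mm down, point to 63 mm. Red band 25 to 40 mm below the origin, hidden at first: halfway out is 32.5 mm up
- pin_tip (a point): Point of the pin, 63 mm below its origin, 6 mm above the stone while the pin is fully down
- handle (a point): Black round handle post on the carrier, 22 mm diameter, 46 to 102 mm above the table; this point is on its axis, 80 mm above the table. It stands 135 mm from the middle of the stone on the fixture's -y side. Move it level in any direction and the carrier, stone and dots follow by the same amount, never turning
- slide_x (a joint): Travel of the carrier along the fixture's +x, m; 0 = middle, ends at -0.05 and +0.05; friction about 2 N, stays where left
- slide_y (a joint): Travel of the carrier along the fixture's +y, m; 0 = middle, ends at -0.04 and +0.04; friction about 2 N, stays where left. The carrier plate (160 x 150 mm, top 46 mm above the table) carries the granite sample, 140 x 120 mm, top 66 mm above the table
- dot_yellow (a point): Centre of the yellow paint dot, 16 mm diameter, on top of the granite sample; it moves with the carrier
- dot_blue (a point): Centre of the blue paint dot, 16 mm diameter, on top of the granite sample, 68 mm towards the fixture's +x from the yellow one, and up to 40 mm aside in y; it moves with the carrier
- spare_bush: Bystander: loose brass bush, 26 mm diameter, 30 mm high, standing on the base plate beside the column
- disc: Bystander: black polishing disc, 100 mm diameter, 14 mm thick, lying on the table
- hammer: Bystander: hammer about 260 mm long, lying on the table
- brush: Bystander: brush about 170 mm long, lying on the table
- pot: Bystander: white plastic pot, 90 mm diameter, 100 mm high
- offcut: Bystander: granite offcut 80 x 60 x 30 mm
- bottle: Bystander: blue bottle, 66 mm diameter, 190 mm high

How it is judged:
On the way, in this order (a step that is already met when the one before it is completed fails the run):
1. the yellow dot is under the pin's tip, the pin fully down (horizontal distance between pin_tip and dot_yellow below 0.008 m and z of pin in the frame of bush_mouth below 0.004 m), for 0.5 s.
2. the blue dot is under the pin's tip, the pin fully down (horizontal distance between pin_tip and dot_blue below 0.008 m and z of pin in the frame of bush_mouth below 0.004 m), for 0.5 s.
At the end, for the whole second after the job is handed in: The robot holds the pin, still and upright (within 0.08 rad, within 4 mm of the bore's axis), raised 25 to 40 mm so that the guide's top face lies within the red band, bearing on the bore with less than 40 N, with the blue dot still under its tip (within 9 mm) (z of pin in the frame of bush_mouth between 0.025 and 0.04 m and horizontal distance between pin and bush_mouth below 0.004 m and angle between pin's own z axis and vertical below 0.08 rad and horizontal distance between pin_tip and dot_blue below 0.009 m and contact force between the fingers and pin above 1 N and contact force between pin and fixture below 40 N and linear speed of pin below 0.02 m/s); the arm keeps its last pose, push and grip.
It fails at once if the pin is pulled right out (raised more than 52 mm) (z of pin in the frame of bush_mouth above 0.052 m).
It fails at once if the pin is forced hard against its bore (over 60 N) (contact force between pin and fixture above 60 N).
It fails at once if a bystander is moved more than 30 mm (distance of any of spare_bush, disc, hammer, brush, pot, offcut, bottle from where it was at the start of the episode above 0.03 m).
It also fails if it takes over 45 s, if anything falls off the work surface, if the arm or the gripper's body presses on something with over 40 N, if the wrist force passes 120 N, or if a joint passes its speed limit or range.

## Working session

There is one attempt and no reset: what is moved stays moved. The work goes in short steps, Python scripts to look and compute and a shell command to move; the robot and the scene stay as the last step left them, time stands still between calls to the robot, and variables do not carry over. Pictures are saved under pics/ and viewed, about 8 in all and at most 12, crops included, and the job is handed in when it is done.

```bash
mkdir -p pics; ls; cat > h.py <<'E'
import numpy as np, cv2
from workcell import bot
from scipy.spatial.transform import Rotation as R
def world(cam,uv,depth=None,z=None,cal=None):
    c=cal or bot.get_calibration(cam);K=np.array(c["intrinsics"]);V=np.array(c["view"]);T=np.linalg.inv(V)
    r=np.linalg.inv(K)@np.array([uv[0],uv[1],1.])
    if depth is not None: return (T@np.append(r*depth,1))[:3]
    d=T[:3,:3]@r;return T[:3,3]+d*(z-T[2,3])/d[2]
def cloud(cam,dep,m):
    v,u=np.nonzero(m&(dep>0));c=bot.get_calibration(cam)
    d=dep[v,u];K=np.array(c["intrinsics"]);p=np.linalg.inv(K)@np.vstack([u,v,np.ones(len(u))])*d
    return (np.linalg.inv(np.array(c["view"]))@np.vstack([p,np.ones(len(u))]))[:3].T
E
python3 - <<'E'
from h import *
s=bot.read_state();print({k:np.round(v,3) for k,v in s.items()})
ims=[]
for cam in("top","side"):
    im,d=bot.read_camera(cam);ims.append(im)
    print(cam,np.round(np.linalg.inv(bot.get_calibration(cam)["view"]),3).tolist())
    for t in("fixture","pin","handle","dot_yellow","dot_blue"):
        for r in bot.masks_of(cam,t)[:2]:
            P=cloud(cam,d,r["region"]);v,u=np.nonzero(r["region"])
            print(cam,t,round(r["p"],2),np.round(r["box"]),(u.mean().round(1),v.mean().round(1)),np.round(np.median(P,0),3) if len(P) else None, np.round(P.max(0),3) if len(P) else "")
cv2.imwrite("pics/top.png",ims[0]);cv2.imwrite("pics/side.png",ims[1])
E
```

```text
pics
{'time': np.float64(0.0), 'q': array([-1.295,  0.265,  1.605, -0.   ,  1.274, -0.037]), 'joint_vel': array([ 0.002, -0.   , -0.001,  0.001,  0.001, -0.   ]), 'joint_torque': array([ 1.0000e-03, -5.1511e+01, -3.6731e+01,  0.0000e+00,  1.3000e-02,
       -0.0000e+00]), 'tool_pos': array([ 0.208, -0.642,  0.23 ]), 'tcp_rot': array([-3.101, -0.489,  0.   ]), 'wrist_force': array([-1.329, -0.099,  0.031]), 'torque': array([ 0.02 ,  0.035, -0.005]), 'width': np.float64(1.0)}
top [[-0.047, -0.977, 0.207, 0.218], [-0.999, 0.047, -0.007, 0.021], [-0.003, -0.207, -0.978, 1.594], [0.0, 0.0, 0.0, 1.0]]
top fixture 0.68 [258. 164. 389. 287.] (np.float64(323.4), np.float64(224.8)) [ 0.559 -0.007  0.021] [0.745 0.172 0.146]
top handle 0.96 [288. 184. 381. 258.] (np.float64(332.1), np.float64(221.1)) [ 0.571 -0.03   0.064] [0.675 0.079 0.187]
top handle 0.57 [287. 186. 381. 258.] (np.float64(332.5), np.float64(220.9)) [ 0.572 -0.032  0.063] [0.676 0.082 0.188]
side [[-0.788, -0.367, 0.495, -0.057], [-0.616, 0.468, -0.634, 0.758], [0.001, -0.804, -0.594, 0.791], [0.0, 0.0, 0.0, 1.0]]
side fixture 0.56 [228. 192. 377. 316.] (np.float64(308.5), np.float64(258.5)) [0.531 0.039 0.02 ] [0.747 0.173 0.141]
side fixture 0.29 [129. 250. 169. 342.] (np.float64(145.9), np.float64(300.1)) [0.662 0.374 0.097] [0.931 0.397 0.192]
side pin 0.74 [306. 188. 314. 210.] (np.float64(311.0), np.float64(198.0)) [ 0.581 -0.026  0.158] [ 0.781 -0.017  0.184]
side pin 0.36 [267. 195. 352. 269.] (np.float64(321.0), np.float64(240.8)) [ 0.542 -0.013  0.064] [0.694 0.102 0.135]
side handle 0.92 [266. 194. 353. 274.] (np.float64(320.9), np.float64(240.5)) [ 0.542 -0.013  0.064] [0.699 0.105 0.135]
```

```bash
python3 - <<'E'
import cv2,numpy as np
a=cv2.imread("pics/top.png")[140:310,230:430];b=cv2.imread("pics/side.png")[170:340,200:400]
cv2.imwrite("pics/c.png",np.vstack([cv2.resize(x,None,fx=3.5,fy=3.5,interpolation=2) for x in (a,b)])[:, :700]) if 0 else cv2.imwrite("pics/c.png",np.hstack([cv2.resize(x,(400,340),interpolation=2) for x in (a,b)]))
E
```

```text
(no output)
```

View pics/c.png

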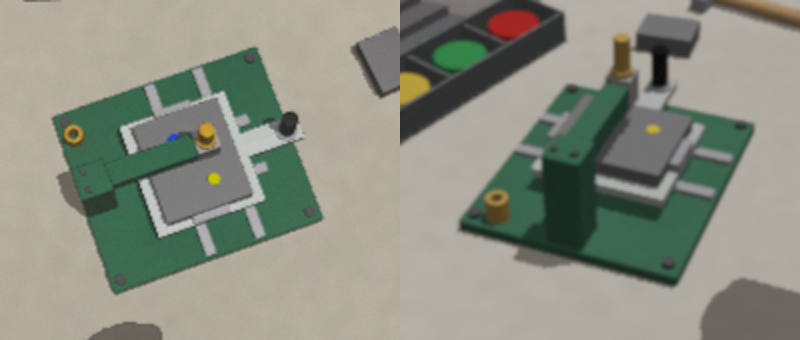

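View pics/side.png

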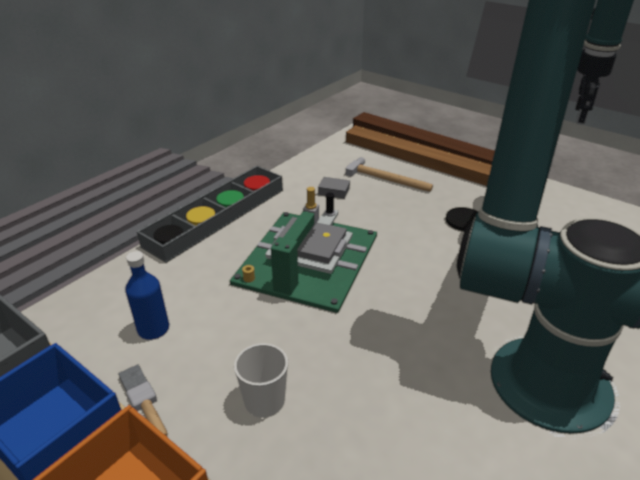

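The crop shows the stand with the column at the left (world +y). The yellow dot is at about (337,229) in the full top image, the blue one at (317,209) half hidden by the arm, the pin head at (333,205) and the handle at (375,200). Next I'll turn these into positions.

```bash
python3 - <<'E'
from h import *
im=cv2.imread("pics/top.png");hsv=cv2.cvtColor(im,cv2.COLOR_BGR2HSV)
f=lambda x,y:(230+x/2,140+y/2)
C=[world("top",f(*c),z=.016) for c in((53,117),(257,47),(322,217),(113,292))]
C=np.array(C);print(np.round(C,3).tolist())
for i in range(4):
    d=C[(i+1)%4]-C[i];print(np.linalg.norm(d).round(3),np.degrees(np.arctan2(d[1],d[0])).round(1))
def cen(lo,hi,box,z):
    m=cv2.inRange(hsv,lo,hi);k=np.zeros_like(m);k[box[1]:box[3],box[0]:box[2]]=1
    v,u=np.nonzero(m*k);print(len(u),u.mean(),v.mean(),np.round(world("top",(u.mean(),v.mean()),z=z),4))
cen((25,150,100),(35,255,255),(325,218,350,240),.066)
cen((100,120,60),(130,255,255),(305,200,330,220),.066)
for n,p,z in(("pin top",(207,128),.183),("handle top",(291,118),.102)):print(n,np.round(world("top",f(*p),z=z),4))
E
```

```text
[[0.658, 0.171, 0.016], [0.745, -0.115, 0.016], [0.501, -0.188, 0.016], [0.413, 0.097, 0.016]]
0.299 -73.1
0.254 -163.4
0.298 107.2
0.255 16.7
26 336.5 229.0 [ 0.5512 -0.0419  0.066 ]
17 316.11764705882354 208.2941176470588 [0.6098 0.0089 0.066 ]
pin top [ 0.5886 -0.0331  0.183 ]
handle top [ 0.618  -0.1457  0.102 ]
```

```bash
cat >> h.py <<'E'
YAW=np.radians(16.9);X=np.array([np.cos(YAW),np.sin(YAW),0]);Y=np.array([-X[1],X[0],0])
def plan(p,yjaw=X):
    s=bot.read_state();r=R.from_rotvec(s["tcp_rot"]);best=None
    for sg in(1,-1):
        y=sg*np.array(yjaw);z=np.array([0,0,-1.]);T=R.from_matrix(np.c_[np.cross(y,z),y,z])
        v=np.degrees((r.inv()*T).as_rotvec())
        print("d",np.round(r.inv().apply(np.array(p)-s["tool_pos"])*1000,1),"a",np.round(v,1))
    print("t",s["time"],"tcp",np.round(s["tool_pos"],4),"q6",s["q"][5],"F",np.round(s["wrist_force"],1),"w",s["width"])
    print("tool axes x,y",np.round(r.as_matrix()[:,:2].T,3).tolist())
E
python3 - <<'E'
from h import *
plan([.618,-.146,.19])
im,d=bot.read_camera("wrist");cv2.imwrite("pics/w0.png",im)
print(np.round(np.linalg.inv(bot.get_calibration("wrist")["view"]),3).tolist())
E
```

```text
d [ 543.1 -345.9   41.3] a [  0.   0. -89.]
d [ 543.1 -345.9   41.3] a [ 0. -0. 91.]
t 0.6 tcp [ 0.2077 -0.6423  0.2313] q6 -0.03694157779659193 F [-0.6 -0.5  0.5] w 1.001959322901213
tool axes x,y [[0.951, 0.308, 0.0], [0.308, -0.951, 0.0]]
[[0.309, -0.906, -0.288, 0.283], [-0.951, -0.294, -0.095, -0.62], [0.001, 0.303, -0.953, 0.373], [0.0, 0.0, 0.0, 1.0]]
```

```bash
R='{"dx":0.543,"dy":-0.346,"dz":0,"az":1}'; python3 -m inch '[{"dx":0.543,"dy":-0.346,"dz":0,"az":1},{"dx":0.543,"dy":-0.346,"dz":0,"az":1},{"dx":0.543,"dy":-0.346,"dz":0,"az":1},{"dx":0.543,"dy":-0.346,"dz":0,"az":1},{"dx":0.543,"dy":-0.346,"dz":0,"az":1},{"dx":0.543,"dy":-0.346,"dz":0,"az":1},{"dx":0.543,"dy":-0.346,"dz":0,"az":1},{"dx":0.543,"dy":-0.346,"dz":0,"az":1},{"dx":0.543,"dy":-0.346,"dz":0,"az":1},{"dx":0.543,"dy":-0.346,"dz":0,"az":1},{"dx":0.543,"dy":-0.346,"dz":0,"az":1},{"dx":0.543,"dy":-0.346,"dz":0,"az":1},{"dx":0.543,"dy":-0.346,"dz":0,"az":1},{"dx":0.543,"dy":-0.346,"dz":0,"az":1}]'
python3 - <<'E'
from h import *
plan([.618,-.146,.061],Y)
im,d=bot.read_camera("wrist");cv2.imwrite("pics/w1.png",im);np.save("w1d.npy",d)
import json;c=bot.get_calibration("wrist");json.dump({k:np.array(v).tolist() for k,v in c.items() if k in("intrinsics","view")},open("w1.json","w"))
E
```

```text
d [ 543.1 -346.   170.3] a [   0.    0. -179.]
d [ 543.1 -346.   170.3] a [ 0. -0.  1.]
t 0.65 tcp [ 0.2077 -0.6423  0.2313] q6 -0.03688402187029225 F [-0.4  0.1 -0.5] w 0.9992836102091462
tool axes x,y [[0.951, 0.308, 0.0], [0.308, -0.951, 0.0]]invalid input at $[0]: expected keys dx, dy, dz, ax, ay, az, fingers
```

View pics/w1.png

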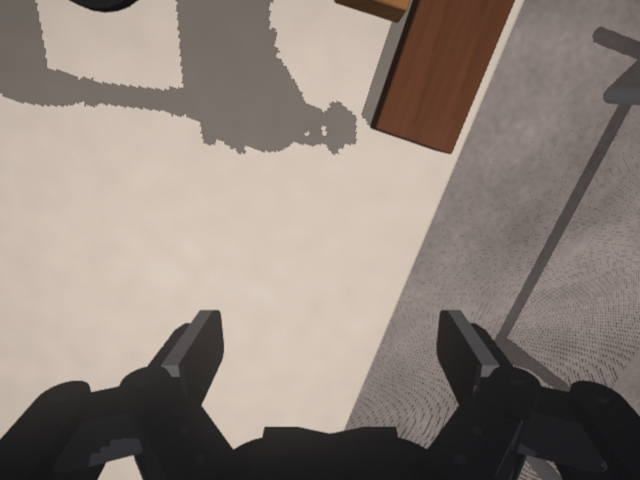

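The picture shows only table and fingers. The move was refused because every row needs all its keys, so the arm hasn't moved. I'll go first to a look pose, with the camera over the stone.

```bash
python3 -m inch '[{"dx":0.447,"dy":-0.394,"dz":-0.04,"ax":0,"ay":0,"az":1,"fingers":1},{"dx":0.447,"dy":-0.394,"dz":-0.04,"ax":0,"ay":0,"az":1,"fingers":1},{"dx":0.447,"dy":-0.394,"dz":-0.04,"ax":0,"ay":0,"az":1,"fingers":1},{"dx":0.447,"dy":-0.394,"dz":-0.04,"ax":0,"ay":0,"az":1,"fingers":1},{"dx":0.447,"dy":-0.394,"dz":-0.04,"ax":0,"ay":0,"az":1,"fingers":1},{"dx":0.447,"dy":-0.394,"dz":-0.04,"ax":0,"ay":0,"az":1,"fingers":1},{"dx":0.447,"dy":-0.394,"dz":-0.04,"ax":0,"ay":0,"az":1,"fingers":1},{"dx":0.447,"dy":-0.394,"dz":-0.04,"ax":0,"ay":0,"az":1,"fingers":1},{"dx":0.447,"dy":-0.394,"dz":-0.04,"ax":0,"ay":0,"az":1,"fingers":1},{"dx":0.447,"dy":-0.394,"dz":-0.04,"ax":0,"ay":0,"az":1,"fingers":1},{"dx":0.447,"dy":-0.394,"dz":-0.04,"ax":0,"ay":0,"az":1,"fingers":1},{"dx":0.447,"dy":-0.394,"dz":-0.04,"ax":0,"ay":0,"az":1,"fingers":1},{"dx":0.447,"dy":-0.394,"dz":-0.04,"ax":0,"ay":0,"az":1,"fingers":1},{"dx":0.447,"dy":-0.394,"dz":-0.04,"ax":0,"ay":0,"az":1,"fingers":1}]'
cat >look.py <<'E'
import sys,json
from h import *
n=sys.argv[1]
c=bot.get_calibration("wrist");im,d=bot.read_camera("wrist");cv2.imwrite(f"pics/{n}.png",im);np.save(n+".npy",d)
json.dump({k:np.array(c[k]).tolist() for k in("intrinsics","view")},open(n+".json","w"))
plan([.618,-.146,.061],Y)
for t in("pin","handle","dot_yellow","dot_blue"):
    for r in bot.masks_of("wrist",t)[:2]:
        P=cloud("wrist",d,r["region"]);v,u=np.nonzero(r["region"])
        print(t,round(r["p"],2),np.round(r["box"]),(u.mean().round(1),v.mean().round(1)),np.round(np.median(P,0),4) if len(P) else None)
E
python3 look.py w2
```

```text
time: 2.45
tool_pos: [0.5113, -0.1309, 0.2712]
tcp_rot: [3.108, 0.459, -0.0]
wrist_force: [0.3, 0.6, 0.3]
width: 1.002
d [ 97.7  45.5 210.2] a [  0.   -0.  179.9]
d [ 97.7  45.5 210.2] a [ 0.   0.  -0.1]
t 2.5 tcp [ 0.5114 -0.1307  0.2712] q6 0.9797665185524274 F [-0.2 -0.5 -0.2] w 0.9990912621433675
tool axes x,y [[0.957, 0.289, -0.0], [0.289, -0.957, 0.0]]
pin 0.73 [189.  60. 246. 109.] (np.float64(215.8), np.float64(83.9)) [ 0.5892 -0.0377  0.1804]
handle 0.79 [135.   0. 397. 190.] (np.float64(250.2), np.float64(94.2)) [ 0.603  -0.0375  0.065 ]
dot_yellow 0.6 [242. 129. 257. 149.] (np.float64(248.0), np.float64(139.9)) [ 0.5528 -0.0427  0.0662]
dot_blue 0.69 [196.  47. 215.  66.] (np.float64(205.2), np.float64(55.3)) [0.6097 0.0079 0.0662]
```

View pics/w2.png

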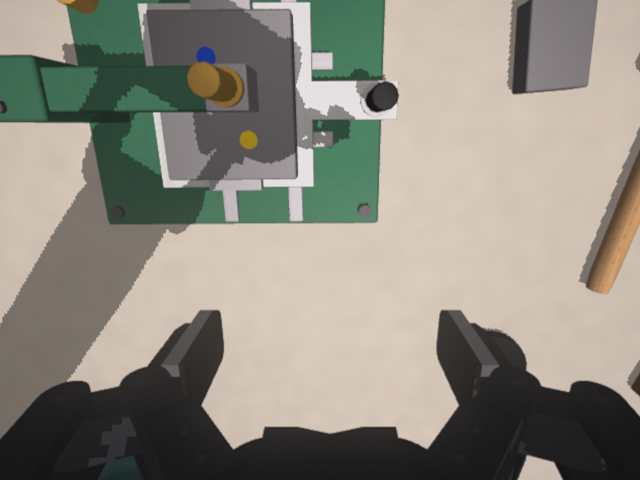

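The image shows the yellow dot at (248,140), the blue at (205,55) with its lower edge near the pin head, the pin head top at about (205,80), and the handle top at (382,97). The stand is square to the image, so the yaw estimate is right.

```bash
python3 - <<'E'
from h import *
import json
c=json.load(open("w2.json"));im=cv2.imread("pics/w2.png");hsv=cv2.cvtColor(im,cv2.COLOR_BGR2HSV);dep=np.load("w2.npy")
def rep(n,p): q=p-np.array([.587,-.033,0]);print(n,np.round(p,4),"fix",np.round([q@X,q@Y],4))
def cen(n,lo,hi,b,z):
    m=cv2.inRange(hsv,lo,hi);k=np.zeros_like(m);k[b[1]:b[3],b[0]:b[2]]=1;m=m*k
    x,y,w,h=cv2.boundingRect(m);print(x,y,w,h);rep(n,world("wrist",(x+(w-1)/2,y+(h-1)/2),z=z,cal=c))
cen("y",(22,120,60),(35,255,255),(230,120,270,160),.066)
cen("b",(100,120,60),(130,255,255),(190,40,225,75),.066)
for n,z,b in(("pin",.183,(180,50,250,120)),("handle",.102,(360,70,400,120))):
    P=cloud("wrist",dep,np.pad(np.ones((b[3]-b[1],b[2]-b[0]),bool),((b[1],480-b[3]),(b[0],640-b[2]))))
    P=P[abs(P[:,2]-z)<.004];print(len(P),np.median(P[:,2]));rep(n,(P.max(0)+P.min(0))/2);rep(n+"mean",P.mean(0))
for p in((248,64),(248,111)): rep("blockcorner",world("wrist",p,z=.135,cal=c))
E
```

```text
240 131 18 18
y [ 0.553  -0.0436  0.066 ] fix [-0.0356 -0.0003]
196 47 19 17
b [0.6097 0.0073 0.066 ] fix [0.0334 0.032 ]
1003 0.1822095007127857
pin [ 0.5892 -0.0327  0.1817] fix [ 0.0022 -0.0004]
pinmean [ 0.5894 -0.033   0.1822] fix [ 0.0023 -0.0007]
630 0.10137605373916805
handle [ 0.6201 -0.1442  0.1012] fix [-0.0007 -0.116 ]
handlemean [ 0.62   -0.144   0.1014] fix [-0.0007 -0.1157]
blockcorner [ 0.6082 -0.0451  0.135 ] fix [ 0.0168 -0.0177]
blockcorner [ 0.5786 -0.052   0.135 ] fix [-0.0135 -0.0157]
```

```bash
python3 -m inch '[{"dx":0.1,"dy":0.044,"dz":0,"ax":0,"ay":0,"az":0,"fingers":1},{"dx":0.1,"dy":0.044,"dz":0.03,"ax":0,"ay":0,"az":0,"fingers":1},{"dx":0.1,"dy":0.044,"dz":0.08,"ax":0,"ay":0,"az":0,"fingers":1},{"dx":0.1,"dy":0.044,"dz":0.13,"ax":0,"ay":0,"az":0,"fingers":1},{"dx":0.1,"dy":0.044,"dz":0.17,"ax":0,"ay":0,"az":0,"fingers":1},{"dx":0.1,"dy":0.044,"dz":0.208,"ax":0,"ay":0,"az":0,"fingers":1},{"dx":0.1,"dy":0.044,"dz":0.208,"ax":0,"ay":0,"az":0,"fingers":1},{"dx":0.1,"dy":0.044,"dz":0.208,"ax":0,"ay":0,"az":0,"fingers":1}]'
python3 - <<'E'
from h import *
plan([.620,-.144,.063],Y)
im,d=bot.read_camera("wrist");cv2.imwrite("pics/w3.png",im)
E
```

```text
time: 3.7
tool_pos: [0.6211, -0.1435, 0.0647]
tcp_rot: [3.107, 0.461, 0.002]
wrist_force: [-0.6, -0.4, 0.8]
width: 1.003
d [-1.2  0.1  1.7] a [-1.0e-01 -1.0e-01  1.8e+02]
d [-1.2  0.1  1.7] a [ 0.1 -0.1 -0. ]
t 3.7 tcp [ 0.6211 -0.1435  0.0647] q6 1.010026072407208 F [-0.6 -0.4  0.8] w 1.0025464963657102
tool axes x,y [[0.957, 0.29, 0.001], [0.29, -0.957, 0.001]]
```

View pics/w3.png

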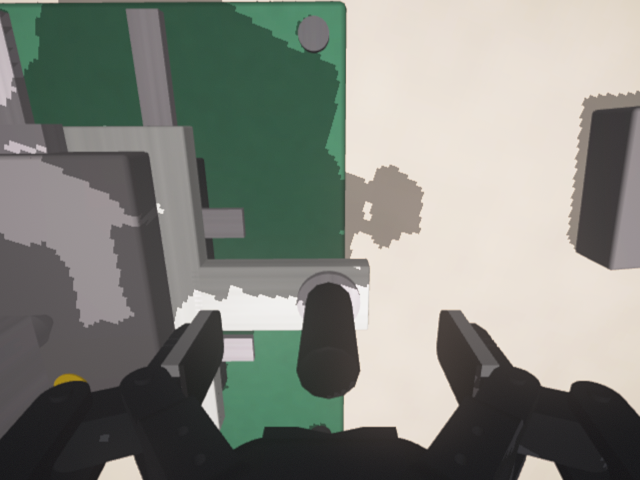

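The post, at (328,340), stands between the open pads. I'll close on it.

```bash
python3 -m inch '[{"dx":0,"dy":0,"dz":0,"ax":0,"ay":0,"az":0,"fingers":-1},{"dx":0,"dy":0,"dz":0,"ax":0,"ay":0,"az":0,"fingers":-1},{"dx":0,"dy":0,"dz":0,"ax":0,"ay":0,"az":0,"fingers":-1},{"dx":0,"dy":0,"dz":0,"ax":0,"ay":0,"az":0,"fingers":-1},{"dx":0,"dy":0,"dz":0,"ax":0,"ay":0,"az":0,"fingers":-1},{"dx":0,"dy":0,"dz":0,"ax":0,"ay":0,"az":0,"fingers":-1},{"dx":0,"dy":0,"dz":0,"ax":0,"ay":0,"az":0,"fingers":-1},{"dx":0,"dy":0,"dz":0,"ax":0,"ay":0,"az":0,"fingers":-1}]' 50
```

```text
time: 4.75
tool_pos: [0.6221, -0.1437, 0.0663]
tcp_rot: [3.106, 0.461, 0.006]
wrist_force: [-1.7, 0.2, 6.0]
width: 0.247
```

```bash
python3 -m inch '[{"dx":0.01,"dy":0,"dz":0,"ax":0,"ay":0,"az":0,"fingers":-1},{"dx":0.02,"dy":0,"dz":0,"ax":0,"ay":0,"az":0,"fingers":-1},{"dx":0.03,"dy":0,"dz":0,"ax":0,"ay":0,"az":0,"fingers":-1},{"dx":0.0375,"dy":0,"dz":0,"ax":0,"ay":0,"az":0,"fingers":-1},{"dx":0.0375,"dy":0,"dz":0,"ax":0,"ay":0,"az":0,"fingers":-1},{"dx":0.0375,"dy":0,"dz":0,"ax":0,"ay":0,"az":0,"fingers":-1}]'
cat > chk.py <<'E'
import sys
from h import *
o=[]
for cam in("top","side"):
    im,d=bot.read_camera(cam);o.append(im[140:310,230:430] if cam=="top" else im[170:340,200:400]);hsv=cv2.cvtColor(im,cv2.COLOR_BGR2HSV)
    k=np.zeros(im.shape[:2],np.uint8);k[170:270,250:400]=1
    for n,lo,hi in(("y",(26,170,90),(34,255,255)),("b",(100,120,60),(130,255,255))):
        N,_,st,ct=cv2.connectedComponentsWithStats(cv2.inRange(hsv,lo,hi)*k)
        for i in range(1,N):
            if st[i,4]>4:
                p=world(cam,ct[i],z=.066);q=p-np.array([.589,-.033,0]);print(cam,n,st[i,4],ct[i].round(1),np.round(p,4),"rel pin",np.round([q@X,q@Y],4))
cv2.imwrite(f"pics/{sys.argv[1]}.png",np.hstack([cv2.resize(x,(400,340),interpolation=2) for x in o]))
plan([.62,-.144,.063],Y)
E
python3 chk.py y
```

```text
time: 5.5
tool_pos: [0.6588, -0.1324, 0.0663]
tcp_rot: [3.106, 0.461, 0.008]
wrist_force: [0.8, 2.3, 1.7]
width: 0.247
top b 27 [311.8 196. ] [0.6441 0.0189 0.066 ] rel pin [0.0678 0.0336]
side b 23 [278.6 232. ] [0.6425 0.019  0.066 ] rel pin [0.0663 0.0342]
d [-39.9  -0.2   3.2] a [ -0.4  -0.2 180. ]
d [-39.9  -0.2   3.2] a [ 0.1 -0.2 -0. ]
t 5.6 tcp [ 0.6583 -0.1326  0.0663] q6 1.0398816746615753 F [1.7 2.4 1. ] w 0.24471782706460762
tool axes x,y [[0.957, 0.29, 0.004], [0.29, -0.957, 0.002]]
```

View pics/y.png

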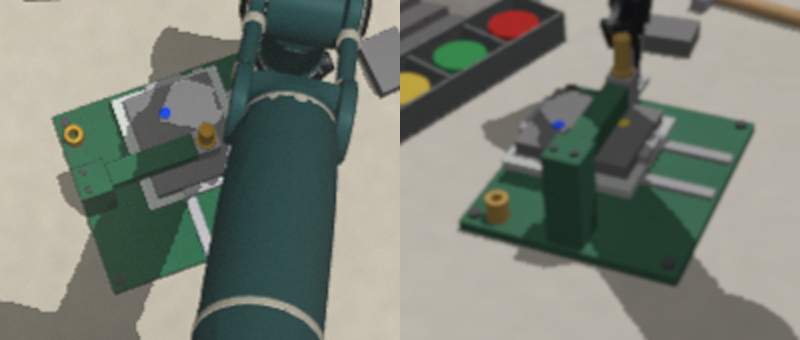

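The blue dot is fully visible at crop (165,113) and 67–68 mm in +x from the pin, so yellow should be beneath the tip. In the side view yellow is at about crop (623,123). I'll check that against the calibration and hold the pause.

```bash
python3 -m inch '[{"dx":0,"dy":0,"dz":0,"ax":0,"ay":0,"az":0,"fingers":-1},{"dx":0,"dy":0,"dz":0,"ax":0,"ay":0,"az":0,"fingers":-1},{"dx":0,"dy":0,"dz":0,"ax":0,"ay":0,"az":0,"fingers":-1},{"dx":0,"dy":0,"dz":0,"ax":0,"ay":0,"az":0,"fingers":-1},{"dx":0,"dy":0,"dz":0,"ax":0,"ay":0,"az":0,"fingers":-1},{"dx":0,"dy":0,"dz":0,"ax":0,"ay":0,"az":0,"fingers":-1},{"dx":0,"dy":0,"dz":0,"ax":0,"ay":0,"az":0,"fingers":-1}]'
python3 - <<'E'
from h import *
im,d=bot.read_camera("side")
a=im[222:242,300:325].astype(int);m=(a[...,2]-a[...,0]>40)&(a[...,1]-a[...,0]>25)
v,u=np.nonzero(m);print(list(zip(u+300,v+222)))
m=m&(np.arange(222,242)[:,None]>225)
v,u=np.nonzero(m);p=world("side",(u.mean()+300,v.mean()+222),z=.066);q=p-np.array([.589,-.033,0]);print(len(u),p,q@X,q@Y)
im,d=bot.read_camera("top")
hsv=cv2.cvtColor(im,cv2.COLOR_BGR2HSV)[185:215,318:350];vv,uu=np.nonzero(cv2.inRange(hsv,(8,120,60),(22,255,255)));print(uu.min()+318,uu.max()+318,vv.min()+185,vv.max()+185)
print(world("top",(333.5,205),z=.183))
E
```

```text
time: 6.48
tool_pos: [0.6582, -0.1326, 0.0663]
tcp_rot: [3.106, 0.461, 0.007]
wrist_force: [2.0, 2.2, 1.1]
width: 0.243
[(np.int64(312), np.int64(229)), (np.int64(310), np.int64(230)), (np.int64(311), np.int64(230)), (np.int64(312), np.int64(230)), (np.int64(313), np.int64(230)), (np.int64(314), np.int64(230)), (np.int64(309), np.int64(231)), (np.int64(310), np.int64(231)), (np.int64(311), np.int64(231)), (np.int64(312), np.int64(231)), (np.int64(313), np.int64(231)), (np.int64(314), np.int64(231)), (np.int64(309), np.int64(232)), (np.int64(310), np.int64(232)), (np.int64(311), np.int64(232)), (np.int64(312), np.int64(232)), (np.int64(313), np.int64(232))]
17 [ 0.58473875 -0.03228604  0.066     ] -0.00386967032063905 0.0019218756353813703
328 337 202 213
[ 0.58607085 -0.03300513  0.183     ]
```

Yellow is within about 4 mm by every view and has been held for over 1 s. Next is blue.

```bash
python3 -m inch '[{"dx":-0.011,"dy":0.005,"dz":0,"ax":0,"ay":0,"az":0,"fingers":-1},{"dx":-0.022,"dy":0.011,"dz":0,"ax":0,"ay":0,"az":0,"fingers":-1},{"dx":-0.034,"dy":0.017,"dz":0,"ax":0,"ay":0,"az":0,"fingers":-1},{"dx":-0.046,"dy":0.023,"dz":0,"ax":0,"ay":0,"az":0,"fingers":-1},{"dx":-0.058,"dy":0.029,"dz":0,"ax":0,"ay":0,"az":0,"fingers":-1},{"dx":-0.067,"dy":0.0335,"dz":0,"ax":0,"ay":0,"az":0,"fingers":-1},{"dx":-0.067,"dy":0.0335,"dz":0,"ax":0,"ay":0,"az":0,"fingers":-1},{"dx":-0.067,"dy":0.0335,"dz":0,"ax":0,"ay":0,"az":0,"fingers":-1},{"dx":-0.067,"dy":0.0335,"dz":0,"ax":0,"ay":0,"az":0,"fingers":-1},{"dx":-0.067,"dy":0.0335,"dz":0,"ax":0,"ay":0,"az":0,"fingers":-1},{"dx":-0.067,"dy":0.0335,"dz":0,"ax":0,"ay":0,"az":0,"fingers":-1},{"dx":-0.067,"dy":0.0335,"dz":0,"ax":0,"ay":0,"az":0,"fingers":-1}]'
python3 chk.py b
```

```text
time: 8.07
tool_pos: [0.6041, -0.1841, 0.0663]
tcp_rot: [3.106, 0.461, 0.007]
wrist_force: [-0.8, -3.1, 4.3]
width: 0.242
side b 16 [311.  230.5] [ 0.5867 -0.0327  0.066 ] rel pin [-0.0021  0.0009]
d [ 26.9 -33.8   3.3] a [ -0.4  -0.2 180. ]
d [ 26.9 -33.8   3.3] a [ 0.1 -0.3 -0. ]
t 8.175 tcp [ 0.6041 -0.1841  0.0663] q6 0.9397383873329284 F [-0.5 -2.7  3.9] w 0.24131130006658494
tool axes x,y [[0.957, 0.291, 0.004], [0.291, -0.957, 0.002]]
```

Blue reads within about 2.5 mm. I'll release, rise, and go above the pin.

```bash
python3 -m inch '[{"dx":0,"dy":0,"dz":0,"ax":0,"ay":0,"az":0,"fingers":1},{"dx":0,"dy":0,"dz":0,"ax":0,"ay":0,"az":0,"fingers":1},{"dx":0,"dy":0,"dz":0,"ax":0,"ay":0,"az":0,"fingers":1},{"dx":0,"dy":0,"dz":0,"ax":0,"ay":0,"az":0,"fingers":1},{"dx":0,"dy":0,"dz":0,"ax":0,"ay":0,"az":0,"fingers":1},{"dx":0,"dy":0,"dz":0,"ax":0,"ay":0,"az":0,"fingers":1},{"dx":0,"dy":0,"dz":-0.05,"ax":0,"ay":0,"az":0,"fingers":1},{"dx":0,"dy":0,"dz":-0.1,"ax":0,"ay":0,"az":0,"fingers":1},{"dx":0,"dy":0,"dz":-0.15,"ax":0,"ay":0,"az":0,"fingers":1},{"dx":-0.05,"dy":-0.05,"dz":-0.18,"ax":0,"ay":0,"az":0,"fingers":1},{"dx":-0.07,"dy":-0.1,"dz":-0.18,"ax":0,"ay":0,"az":0,"fingers":1},{"dx":-0.07,"dy":-0.13,"dz":-0.18,"ax":0,"ay":0,"az":0,"fingers":1},{"dx":-0.07,"dy":-0.15,"dz":-0.18,"ax":0,"ay":0,"az":0,"fingers":1},{"dx":-0.07,"dy":-0.15,"dz":-0.18,"ax":0,"ay":0,"az":0,"fingers":1}]'
python3 look.py w4; python3 chk.py c2
```

```text
time: 9.93
tool_pos: [0.4927, -0.06, 0.2458]
tcp_rot: [3.105, 0.464, 0.008]
wrist_force: [0.2, 0.2, 0.2]
width: 1.003
d [ 93.7 117.4 185.5] a [   0.4    0.3 -179.9]
d [ 93.7 117.4 185.5] a [ 0.2 -0.3  0.1]
t 9.975 tcp [ 0.4931 -0.0608  0.2457] q6 1.1025893096134056 F [-0.3  0.5  0.7] w 1.0048257347837986
tool axes x,y [[0.956, 0.292, 0.005], [0.292, -0.956, 0.003]]
pin 0.82 [309.  61. 352. 114.] (np.float64(330.7), np.float64(85.6)) [ 0.5879 -0.0349  0.1817]
handle 0.78 [256.  36. 545. 231.] (np.float64(371.2), np.float64(136.6)) [ 0.5708 -0.0751  0.0647]
handle 0.69 [363. 168. 373. 191.] (np.float64(368.1), np.float64(180.1)) [ 0.5355 -0.086   0.0657]
dot_yellow 0.58 [361. 169. 376. 187.] (np.float64(368.3), np.float64(180.5)) [ 0.5351 -0.0863  0.0657]
dot_blue 0.7 [360. 172. 377. 189.] (np.float64(368.4), np.float64(180.1)) [ 0.5353 -0.0863  0.0656]
side b 14 [311.2 230.6] [ 0.5859 -0.0326  0.066 ] rel pin [-0.0028  0.0013]
d [ 97.1 115.4 182.9] a [ -0.3  -0.2 179.9]
d [ 97.1 115.4 182.9] a [ 0.1 -0.2 -0.1]
t 10.275 tcp [ 0.4929 -0.0615  0.2453] q6 1.1029295499028542 F [ 0.6  0.2 -0.2] w 1.0007771069844154
tool axes x,y [[0.957, 0.29, 0.004], [0.29, -0.957, 0.002]]
```

View pics/w4.png

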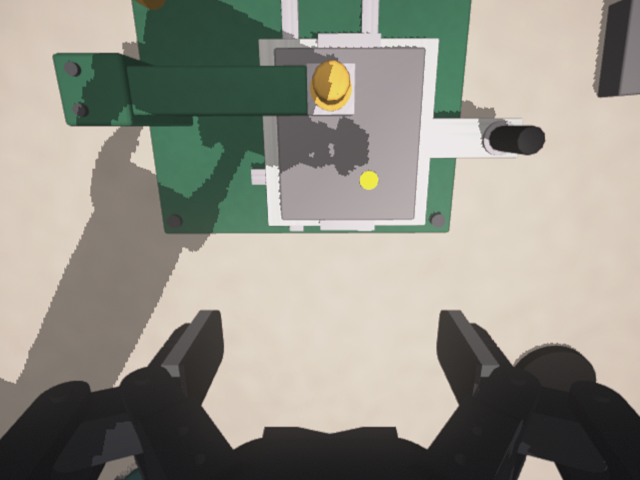

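The pin head is at (331,84) and blue is out of sight beneath it. Yellow at (369,180) puts blue at about (0.590,-0.035), within 3 mm of the pin. Now I'll measure the pin head top.

```bash
python3 - <<'E'
from h import *
import json
c=json.load(open("w4.json"));dep=np.load("w4.npy")
k=np.zeros(dep.shape,bool);k[50:125,295:365]=1
c0=bot.get_calibration
bot_get=c
v,u=np.nonzero(k&(dep>0));K=np.array(c["intrinsics"]);p=np.linalg.inv(K)@np.vstack([u,v,np.ones(len(u))])*dep[v,u]
P=(np.linalg.inv(np.array(c["view"]))@np.vstack([p,np.ones(len(u))]))[:3].T
Q=P[abs(P[:,2]-.183)<.004]
F=Q[:,:2]@np.c_[X[:2],Y[:2]];mid=(F.max(0)+F.min(0))/2;print(len(Q),np.median(Q[:,2]),F.max(0)-F.min(0),"mid",mid[0]*X+mid[1]*Y,"mean",Q.mean(0))
B=P[abs(P[:,2]-.135)<.003];F=B[:,:2]@np.c_[X[:2],Y[:2]];print(len(B),F.max(0)-F.min(0),(F.max(0)+F.min(0))/2, "pin",mid)
t=mid[0]*X+mid[1]*Y;plan([t[0],t[1],.21],Y);plan([t[0],t[1],.147],Y)
E
```

```text
1226 0.18225299021258168 [0.01908365 0.01923076] mid [ 0.58896177 -0.03301502  0.        ] mean [ 0.58900128 -0.03301369  0.18220098]
785 [0.02993343 0.02993822] [ 0.55422293 -0.20290124] pin [ 0.55392908 -0.2028017 ]
d [100.    0.5  35.7] a [ -0.3  -0.2 179.9]
d [100.    0.5  35.7] a [ 0.1 -0.2 -0.1]
t 10.275 tcp [ 0.4929 -0.0615  0.2453] q6 1.1029295499028542 F [ 0.6  0.2 -0.2] w 1.0007771069844154
tool axes x,y [[0.957, 0.29, 0.004], [0.29, -0.957, 0.002]]
d [99.8  0.3 98.7] a [ -0.3  -0.2 179.9]
d [99.8  0.3 98.7] a [ 0.1 -0.2 -0.1]
t 10.275 tcp [ 0.4929 -0.0615  0.2453] q6 1.1029295499028542 F [ 0.6  0.2 -0.2] w 1.0007771069844154
tool axes x,y [[0.957, 0.29, 0.004], [0.29, -0.957, 0.002]]
```

```bash
python3 -m inch '[{"dx":0.05,"dy":0,"dz":0.015,"ax":0,"ay":-0.2,"az":0,"fingers":1},{"dx":0.1,"dy":0.0005,"dz":0.03,"ax":0,"ay":-0.2,"az":0,"fingers":1},{"dx":0.1,"dy":0.0005,"dz":0.06,"ax":0,"ay":-0.2,"az":0,"fingers":1},{"dx":0.1,"dy":0.0005,"dz":0.085,"ax":0,"ay":-0.2,"az":0,"fingers":1},{"dx":0.1,"dy":0.0005,"dz":0.098,"ax":0,"ay":-0.2,"az":0,"fingers":1},{"dx":0.1,"dy":0.0005,"dz":0.098,"ax":0,"ay":-0.2,"az":0,"fingers":1},{"dx":0.1,"dy":0.0005,"dz":0.098,"ax":0,"ay":-0.2,"az":0,"fingers":1},{"dx":0.1,"dy":0.0005,"dz":0.098,"ax":0,"ay":-0.2,"az":0,"fingers":1}]'
python3 - <<'E'
from h import *
plan([.589,-.033,.147],Y)
im,d=bot.read_camera("wrist");cv2.imwrite("pics/w5.png",im)
E
```

```text
time: 11.28
tool_pos: [0.5902, -0.0333, 0.1493]
tcp_rot: [3.105, 0.459, 0.005]
wrist_force: [0.8, 0.1, 0.8]
width: 1.002
d [-1.  -0.6  2.3] a [ -0.2  -0.3 179.9]
d [-1.  -0.6  2.3] a [ 0.2 -0.2 -0.1]
t 11.275 tcp [ 0.5902 -0.0333  0.1493] q6 1.180701444482277 F [0.8 0.1 0.8] w 1.001856331995107
tool axes x,y [[0.957, 0.29, 0.003], [0.29, -0.957, 0.003]]
```

View pics/w5.png

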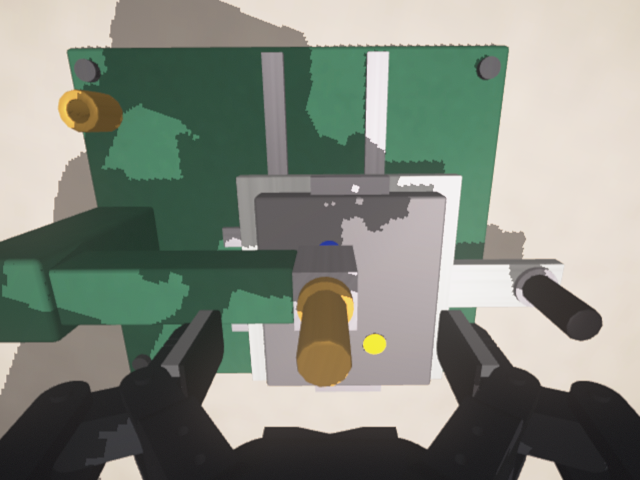

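The head is between the pads but about 1 mm towards tool -y. I'll shift by 1 mm and close gently.

```bash
python3 -m inch '[{"dx":-0.001,"dy":-0.001,"dz":0.001,"ax":0,"ay":-0.2,"az":0,"fingers":1},{"dx":-0.001,"dy":-0.001,"dz":0.001,"ax":0,"ay":-0.2,"az":0,"fingers":0.4},{"dx":-0.001,"dy":-0.001,"dz":0.001,"ax":0,"ay":-0.2,"az":0,"fingers":0},{"dx":-0.001,"dy":-0.001,"dz":0.001,"ax":0,"ay":-0.2,"az":0,"fingers":-0.2},{"dx":-0.001,"dy":-0.001,"dz":0.001,"ax":0,"ay":-0.2,"az":0,"fingers":-0.3},{"dx":-0.001,"dy":-0.001,"dz":0.001,"ax":0,"ay":-0.2,"az":0,"fingers":-0.4},{"dx":-0.001,"dy":-0.001,"dz":0.001,"ax":0,"ay":-0.2,"az":0,"fingers":-0.4}]' 30
```

```text
time: 12.2
tool_pos: [0.5888, -0.0326, 0.1481]
tcp_rot: [3.105, 0.459, -0.001]
wrist_force: [0.6, 0.7, 0.9]
width: 0.298
```

```bash
python3 -m inch '[{"dx":0,"dy":0,"dz":0,"ax":0,"ay":0,"az":0,"fingers":-0.46},{"dx":0,"dy":0,"dz":0,"ax":0,"ay":0,"az":0,"fingers":-0.5},{"dx":0,"dy":0,"dz":0,"ax":0,"ay":0,"az":0,"fingers":-0.54},{"dx":0,"dy":0,"dz":0,"ax":0,"ay":0,"az":0,"fingers":-0.6},{"dx":0,"dy":0,"dz":0,"ax":0,"ay":0,"az":0,"fingers":-1},{"dx":0,"dy":0,"dz":0,"ax":0,"ay":0,"az":0,"fingers":-1},{"dx":0,"dy":0,"dz":0,"ax":0,"ay":0,"az":0,"fingers":-1},{"dx":0,"dy":0,"dz":0,"ax":0,"ay":0,"az":0,"fingers":-1}]' 30
```

```text
time: 13.2
tool_pos: [0.5887, -0.0322, 0.1482]
tcp_rot: [3.105, 0.459, -0.001]
wrist_force: [-2.6, 5.4, 3.2]
width: 0.223
```

```bash
python3 -m inch '[{"dx":0,"dy":-0.0004,"dz":0,"ax":0,"ay":0,"az":0,"fingers":-1},{"dx":0,"dy":-0.0004,"dz":-0.003,"ax":0,"ay":0,"az":0,"fingers":-1},{"dx":0,"dy":-0.0004,"dz":-0.006,"ax":0,"ay":0,"az":0,"fingers":-1},{"dx":0,"dy":-0.0004,"dz":-0.009,"ax":0,"ay":0,"az":0,"fingers":-1},{"dx":0,"dy":-0.0004,"dz":-0.012,"ax":0,"ay":0,"az":0,"fingers":-1},{"dx":0,"dy":-0.0004,"dz":-0.012,"ax":0,"ay":0,"az":0,"fingers":-1}]'; python3 -c "
from h import *
plan([.589,-.033,.18],Y)"
```

```text
time: 13.95
tool_pos: [0.5888, -0.032, 0.1607]
tcp_rot: [3.105, 0.459, -0.0]
wrist_force: [0.1, 1.4, -2.9]
width: 0.227
d [ -0.1   1.1 -19.3] a [ 1.000e-01 -3.000e-01  1.799e+02]
d [ -0.1   1.1 -19.3] a [ 0.2  0.  -0.1]
t 13.95 tcp [ 0.5888 -0.032   0.1607] q6 1.1837481690929728 F [ 0.1  1.4 -2.9] w 0.22670137979331326
tool axes x,y [[0.957, 0.29, -0.001], [0.29, -0.957, 0.003]]
```

```bash
python3 -m inch '[{"dx":0,"dy":0,"dz":-0.003,"ax":0,"ay":0,"az":0,"fingers":-1},{"dx":0,"dy":0,"dz":-0.006,"ax":0,"ay":0,"az":0,"fingers":-1},{"dx":0,"dy":0,"dz":-0.01,"ax":0,"ay":0,"az":0,"fingers":-1},{"dx":0,"dy":0,"dz":-0.014,"ax":0,"ay":0,"az":0,"fingers":-1},{"dx":0,"dy":0,"dz":-0.018,"ax":0,"ay":0,"az":0,"fingers":-1},{"dx":0,"dy":0,"dz":-0.02,"ax":0,"ay":0,"az":0,"fingers":-1},{"dx":0,"dy":0,"dz":-0.02,"ax":0,"ay":0,"az":0,"fingers":-1},{"dx":0,"dy":0,"dz":-0.02,"ax":0,"ay":0,"az":0,"fingers":-1}]'; python3 - <<'E'
from h import *
plan([.589,-.033,.18],Y)
a,_=bot.read_camera("wrist");b,_=bot.read_camera("side")
b=cv2.resize(b[150:270,250:370],(480,480),interpolation=2);cv2.imwrite("pics/end.png",cv2.resize(np.hstack([a,b]),(800,343)))
E
```

```text
time: 14.95
tool_pos: [0.5888, -0.032, 0.1807]
tcp_rot: [3.105, 0.459, -0.0]
wrist_force: [-0.4, 0.2, -2.1]
width: 0.227
d [-0.1  1.   0.7] a [ 1.000e-01 -3.000e-01  1.799e+02]
d [-0.1  1.   0.7] a [ 0.2  0.  -0.1]
t 14.95 tcp [ 0.5888 -0.032   0.1807] q6 1.1836996708318 F [-0.4  0.2 -2.1] w 0.22714744629091077
tool axes x,y [[0.957, 0.29, -0.001], [0.29, -0.957, 0.003]]
```

View pics/end.png

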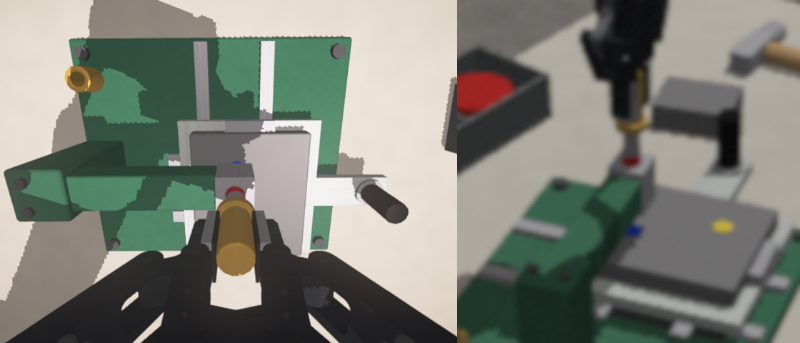

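The red band shows at the guide mouth (235,190 in the left half; 632,161 in the right half). The pin is held upright and blue is still under the guide at (632,231). The forces are low, so I'm handing in.

```bash
python3 -c "
from h import *
print(bot.finish_job()); plan([.589,-.033,.18],Y)"
```

```text
the job is handed in; nothing more can be done
None
the job is handed in; nothing more can be done
```

I carried out the whole sequence and handed the job in at about 15 s. The arm is still holding the pin raised in its guide. The hand-in gives no verdict, so what follows are my own checks.

- **Yellow dot:** I moved it under the pin tip by the handle post and held it there for over 1 s. The top and wrist measurements put it within 1 mm. The side camera disagreed and showed up to 4 mm, which is still inside the 8 mm limit.
- **Blue dot:** I moved it under the tip and left it there. The wrist and side cameras put it within about 3 mm. It is mostly hidden by the pin and guide, so part of this comes from the yellow dot's position.
- **Pin:** I lifted it 32.5 mm by the tool's own reading, and the red band shows at the guide mouth. The side force was about 6 N when the grip closed and under 1 N at the end. The last vertical force reading, 2.1 N, roughly matches the pin's weight.
- **Bystanders:** I didn't touch any of them on purpose, and the pictures show no change. I didn't measure their positions again.

One early move was refused because its rows lacked some keys; the arm did not move, and I sent it again correctly.

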